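Set the fence stop and butt the tube against it

TASK

Set up the next tack on the welding table: push the sliding stop along the fence rail until it clicks into the notch at the yellow mark, then push the long square tube flat against the fence and along it until its end butts against the stop, with the stop still in its notch. Only push, gently, with the fingertips: do not grip or lift the stop or the tube, and leave the other things on the table where they are.

Things in the scene. Friction and masses are not known exactly. Their poses are not given: they have to be found in the camera images.
- rail: Aluminium fence rail bolted to the table, 560 mm long (its y), 60 mm deep (x -30 to +30 mm), 34 mm high, place and yaw differing between starts. Origin: centre of its underside, on the table. The side at x = -30 mm, towards the robot, is the upright fence face. A steel track strip on top, x -25 to +1 mm, has its top face 42 mm above the table.
- notch_mid (a point): Centre of the middle of three notches: 12 mm wide slots across the track at rail y = 0, 50 and 100 mm; this point is at rail x = -12, y = 50 mm, 42 mm above the table. A spring-loaded roller (16 mm) under the stop's origin drops into a notch by itself from within about 5 mm of its centre; pushing it out of a notch again takes 14 to 18 N, sliding between notches 1 to 3 N.
- stop: Dark steel sliding stop, captive, slides along the rail's y only; starts at rail y 170 to 230 mm, beyond all notches, and may cross other notches to reach the wanted one. Axes as the rail's. Origin: on the track's top face (42 mm above the table), rail x -12 mm, mid-length. Saddle y -27 to +27, x -22 to +20, z 1 to 35 mm, brass cap on top to z = 41 mm, white pointer line at y = 0.
- stop_end (a point): Centre of the saddle's end face that looks to the rail's +y: stop frame x -1, y +27, z 18 mm. A push here towards -y drives the stop from its parked place towards the notches.
- stop_face (a point): Point where the tube's end comes to rest, on the -y face of the stop's bright steel arm: 27 mm to -y from the stop's origin, 15 mm above the table, axes as the stop's. The arm is 12 mm thick and hangs in front of the fence face, from rail x -31 to -85 mm, down to 6 mm and up to 77 mm above the table.
- mark_yellow: Yellow plastic mark, 14 x 12 x 7 mm, clipped on the rail behind the track, exactly beside one of the three notches (which one differs between starts). Origin: centre of its underside, 34 mm above the table, rail x +22 mm, axes as the rail's. The stop is in this notch when its origin has the same rail y as the mark.
- mark_red: Red mark of the same shape beside another notch, not wanted.
- mark_blue: Blue mark of the same shape beside another notch, not wanted.
- tube: The long square steel tube, 30 x 160 x 30 mm, wall 3 mm, 0.28 to 0.45 kg, lying on the table on the robot's side of the fence near the rail's -y end, 12 to 35 mm clear of the fence and up to 0.1 rad askew. Origin: centre of its underside; y along it, towards the stop. Flat against the fence its origin is at rail x = -45 mm. It slides with 1.5 to 6 N.
- tube_end (a point): Centre of the tube's end face that looks to the stop: 80 mm to +y from the tube's origin, 15 mm up.
- offcut: Bystander: short piece of the same square tube, 30 x 55 x 30 mm.
- magnet_square: Bystander: flat grey arrow-shaped magnetic welding square, about 110 x 60 x 16 mm, origin under the middle of its rectangular part.
- level: Bystander: black torpedo level, 22 x 160 x 38 mm, behind the rail; origin at the centre of its underside.
- collar: Bystander: steel tube collar, 72 mm across, 40 mm high, behind the rail; origin at the centre of its underside.
- flask: Bystander: black drinking flask, 68 mm across, 200 mm high, behind the rail; origin at the centre of its underside.
- water_bottle: Bystander: white water bottle, 64 mm across, 190 mm high, behind the rail; origin at the centre of its underside.
- chipping_hammer: Bystander: chipping hammer with a red grip, 220 mm long (x), lying behind the rail; origin under the middle of its length.
There are look-alikes about, which are no part of the job. There is more than one size of the tube; the job needs the smallest.

How it is judged (in metres and radians):
On the way, in this order (a step that is already met when the one before it is completed fails the run):
1. the stop sits in the notch at the yellow mark (y of stop in the frame of mark_yellow between -0.0025 and 0.0025 m and linear speed of stop below 0.005 m/s), for 0.2 s.
2. the tube lies flat along the fence with its end against the stop, the stop still in the yellow notch (y of stop in the frame of mark_yellow between -0.0025 and 0.0025 m and y of tube_end in the frame of stop_face above -0.003 m and x of tube in the frame of rail above -0.049 m and angle between the y axis of tube and the y axis of rail, either way round below 0.03 rad and height (world z) of tube below 0.003 m and angle between tube's own z axis and vertical below 0.05 rad), for 0.2 s.
At the end, for the whole second after the job is handed in: The stop's origin is within 2.5 mm (along the rail) of the yellow mark; the tube lies flat on the table along the fence (origin at most 4 mm further out than touching, within 0.03 rad of parallel) with its end within 3 mm of the stop's face; both at rest (all of step 2 and linear speed of each of tube, stop below 0.005 m/s).
It fails at once if the tube is lifted or tipped (height (world z) of tube above 0.008 m or angle between tube's own z axis and vertical above 0.2 rad).
It fails at once if the stop or the tube is gripped: the grasp point is inside it and the fingers bear on it with more than 30 N in all ((x of the grasp point in the frame of stop between -0.022 and 0.02 m and y of the grasp point in the frame of stop between -0.027 and 0.027 m and z of the grasp point in the frame of stop between -0.036 and 0.04 m and contact force between the fingers and stop above 30 N) or (x of the grasp point in the frame of stop between -0.073 and -0.019 m and y of the grasp point in the frame of stop between -0.027 and -0.015 m and z of the grasp point in the frame of stop between -0.036 and 0.036 m and contact force between the fingers and stop above 30 N) or (x of the grasp point in the frame of tube between -0.015 and 0.015 m and y of the grasp point in the frame of tube between -0.08 and 0.08 m and z of the grasp point in the frame of tube between -0.01 and 0.03 m and contact force between the fingers and tube above 30 N)).
It fails at once if the stop or the tube is shoved hard, with more than 100 N (contact force between the fingers and stop above 100 N or contact force between the fingers and tube above 100 N).
It fails at once if a bystander is moved by more than 15 mm or tipped over (distance of any of offcut, magnet_square, level, collar, flask, water_bottle, chipping_hammer from where it was at the start of the episode above 0.015 m or angle between any of flask, water_bottle, collar, level's own z axis and vertical above 0.4 rad).
It also fails if it takes over 67 s, if anything falls off the work surface, if the arm or the gripper's body presses on something with over 40 N, if the wrist force passes 120 N, or if a joint passes its speed limit or range.

ROBOT

A 6-joint arm with a two-finger parallel gripper is mounted at the origin on the work surface. World frame = base frame: x ahead of the robot, y to its left, z up, the work surface at z = 0. Lengths are in mm, angles in rad, forces in N, time in s.
With the tool pointing down it reaches from about 250 to 775 mm from the base axis. Payload 8.9 kg.
Tool frame: the origin (TCP) lies on the centre line of the jaws, within the pads' length; the fingertips stand 17 mm ahead of it and the grasp point (between the pads) lies 2 mm behind it; z points along the fingers, y is the line along which they close (so a half turn about z gives the same grasp; the last joint's range is limited). The gripper opens to 85 mm and grips with 20 to 120 N. Pads are 22 mm wide; open, the fingers measure 114 mm over their backs; the gripper's body (76 mm by 85 mm) begins 54 mm behind the grasp point. The pads swing forward as they close: fully open they stand 13 mm farther back than shut.
Start: joints at [1.029, 0.291, -0.153, 1.127, 0, 1.431], TCP at [205.792, 482.984, 248.305] pointing down, gripper open.
Joint ranges: [-2.52, 2.52], [-0.91, 1.74], [-1.3, 1.37], [-1.96, 2.02], [-1.52, 1.47], [-3.14, 3.14]. Speed limits (rad/s): [2.22, 2.22, 2.79, 3.14, 3.14, 3.14].

INTERFACE

Orientations are given as a unit quaternion [x, y, z, w].
In Python, from plant import env gives the robot as it stands.
- The arm moves only by the tool jog_arm, never from a script. Its argument "motion" is one flat list of numbers, 7 for each row, row after row: the turn, a rotation vector about the tool's x, y, z in degrees, then the shift along the tool's x, y, z in mm, then the opening, from -1 (shut) to 1 (fully open). A call has 1 to 8 rows; each row is the pose to reach, as a shift and turn from the pose commanded when the call began, along the tool's axes at that moment; what a row does not reach only later rows make up. A row lasts 1/8 s, in which the tool goes at most 62.5 mm and 10.7 degrees, less where a joint would pass 70% of its speed; a pose out of reach is approached as far as the arm can. A call with a gripper value outside its range is refused whole. The fingers move at their own pace and stop on an object; the grip force is fixed at half the most. Time passes only in rows, so rows that repeat a pose let the fingers close. It gives the time, the measured TCP pose, the force, the opening and the grip force at its end, in the units of the state.
- env.state(): the state, without advancing time (a new reading comes with each control period).
- env.camera(name): name is "side" or "top" or "wrist"; returns a dict with "color" (420x560x3 uint8, blue, green, red), "z_map" (420x560 float32, mm along the optical axis (not along the pixel's ray), 0 where there is no reading), "camera_matrix" (3x3 intrinsics, pixels), "position" and "orientation" of the camera in the world. Camera axes: x right, y down, z forward; pixel columns grow to the right and rows downward; lengths in mm; the calibration is good to about 2 mm. The wrist camera is an equidistant fisheye: a pixel r from the principal point sees the ray r / f radians off the axis. A picture is of the moment at which its call begins.
- env.sign_off(): hands the job in; it is judged then, once.
The state is a dict: "t": time; "q": joint angles; "qvel": joint speeds; "effort": joint torques, N m; "eef_pos": TCP position; "ee_rot": TCP orientation; "contact_force": force on the tool from outside, world axes, zero at the start; "moment": the same for the moment, N m; "gripper_width": finger opening in mm; "gripper_force": force on a finger pad.
Only numpy, scipy, OpenCV 4.12 (cv2) and the standard library are available. Lean on these libraries where they do the work, as an engineer would, in place of code of your own. Each camera call takes 0.05 s, during which the arm holds its last target. There are 200 camera calls.

## Working session

There is one attempt and no reset: what is moved stays moved. The work goes in short steps, Python scripts to look and compute and a tool call to move; the robot and the scene stay as the last step left them, time stands still between calls to the robot, and variables do not carry over. Pictures are saved under pics/ and viewed, at most 10 in all, crops included, and the job is handed in when it is done.

Besides the shell and the picture viewer there is one more tool, called after "Request:" as name(argument=value, ...) on one line, values as JSON. jog_arm: Moves the arm, as the interface text tells. Its arguments: {"type":"object","properties":{"motion":{"type":"array"}},"required":["motion"]}

```bash
mkdir -p pics; cat > h.py <<'E'
import numpy as np, cv2
from scipy.spatial.transform import Rotation as R
from plant import env
def cloud(c):
    K=np.array(c["camera_matrix"]); z=c["z_map"]; v,u=np.indices(z.shape)
    p=np.stack([(u-K[0,2])/K[0,0]*z,(v-K[1,2])/K[1,1]*z,z],-1)
    w=p@R.from_quat(c["orientation"]).as_matrix().T+np.array(c["position"])
    w[z==0]=np.nan
    return w
E
python3 - <<'E'
from h import *
for n in ["top","side"]:
    c=env.camera(n); np.savez(f"{n}0.npz",**c); cv2.imwrite(f"pics/{n}0.png",c["color"])
    print(n,c["position"],c["orientation"],c["camera_matrix"])
print(env.state())
E
```

```text
top [333.30082718  11.59854535 971.64868577] [-0.69892179  0.70960166 -0.05823445  0.06769461] [[404.7519214    0.         274.84128754]
 [  0.         404.7519214  213.24595385]
 [  0.           0.           1.        ]]
side [  40.25214343 -553.40712882  965.90540429] [ 0.88480032 -0.31909775  0.11533598 -0.31937851] [[506.68626878   0.         276.76127643]
 [  0.         506.68626878 207.8281221 ]
 [  0.           0.           1.        ]]
{'t': 0.1, 'q': array([ 1.02870713e+00,  2.91246300e-01, -1.54029751e-01,  1.12671411e+00,
       -3.82064971e-05,  1.43149193e+00]), 'qvel': array([-0.00044698, -0.00263575,  0.00458979, -0.00049294,  0.00225123,
       -0.00038994]), 'effort': array([ 2.58535765e-03, -5.37979317e+01,  3.31920469e+01,  9.31474875e-03,
       -1.72056270e-04,  9.34597637e-06]), 'eef_pos': array([205.60645988, 482.66049826, 247.7859876 ]), 'ee_rot': array([ 2.00033738e-01,  9.79788828e-01, -5.68991665e-04, -1.81451307e-04]), 'contact_force': array([0.46479744, 0.04397581, 0.13820697]), 'moment': array([ 0.01181085, -0.0170859 , -0.00130758]), 'gripper_force': 0.0, 'gripper_width': 85.38913471140275}
```

View pics/top0.png

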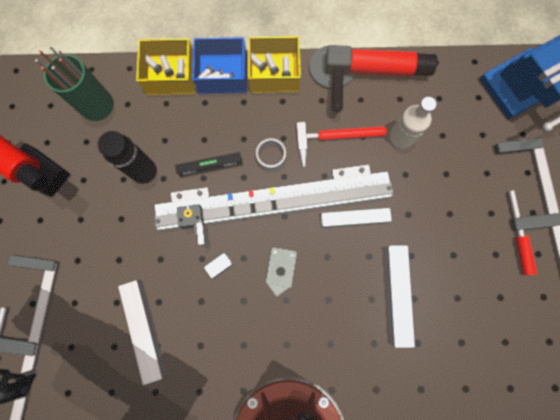

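View pics/side0.png

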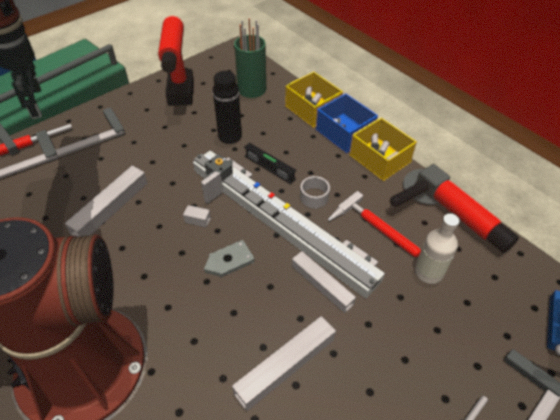

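Top view: the rail runs (155,215)→(392,185), +y to the left. The stop is at (188,214), and the marks are blue (230,197), red (251,194) and yellow (272,191).

Look-alikes for the tube: pieces at (356,217), (400,297), (140,332) and the offcut at (217,265). I choose (356,217), the smallest long one, lying beside the fence at the -y end. The brass cap (188,214) and the yellow bins (165,65) and (272,65) are not the mark; the small yellow dot at (272,191) is.

```bash
cat > meas.py <<'E'
from h import *
def ray(c,uv,h):
    K=np.array(c["camera_matrix"]); uv=np.atleast_2d(uv).astype(float)
    d=np.c_[(uv-K[:2,2])/[K[0,0],K[1,1]],np.ones(len(uv))]@R.from_quat(c["orientation"]).as_matrix().T
    o=np.array(c["position"]); return o+d*((h-o[2])/d[:,2])[:,None]
def blobs(m,amin):
    n,l,s,ce=cv2.connectedComponentsWithStats(m.astype(np.uint8))
    return [(s[i],ce[i],l==i) for i in range(1,n) if s[i,4]>=amin]
def marks(c,roi):
    hsv=cv2.cvtColor(c["color"],cv2.COLOR_BGR2HSV); H,S,V=[hsv[...,i].astype(int) for i in range(3)]
    x0,y0,x1,y1=roi; o={}
    for n,m in dict(yellow=(H>20)&(H<35),red=(H<8)|(H>172),blue=(H>100)&(H<130)).items():
        m=m&(S>110)&(V>80); k=np.zeros_like(m); k[y0:y1,x0:x1]=1
        o[n]=[(b[0][4],b[1].round(1),ray(c,b[1],41)[0].round(1)) for b in blobs(m&k,4)]
    return o
def rect(pts): return cv2.minAreaRect(pts[:,:2].astype(np.float32))
E
python3 - <<'E'
from meas import *
for n,roi in [("top",(150,165,400,235)),("side",(190,145,390,300))]:
    c=dict(np.load(n+"0.npz")); w=cloud(c); z=w[...,2]
    print(n,marks(c,roi))
    g=cv2.cvtColor(c["color"],cv2.COLOR_BGR2GRAY)
    for lo,hi,tag in [(24,37,'h30'),(38,47,'track'),(70,95,'stop')]:
        m=(z>lo)&(z<hi)&(w[...,0]>150)&(w[...,0]<700)
        for s,ce,l in blobs(m,25):
            p=w[l]; u,v=np.nonzero(l)[::-1]
            r=rect(ray(c,np.c_[u,v],np.median(p[:,2])))
            print(tag,s[4],ce.round(),np.round(r[0],1),np.round(r[1],1),round(r[2],2),'z',np.median(p[:,2]).round(1))
    print('table',np.nanmedian(z))
    if n=='top':
        cv2.imwrite('pics/crop.png',cv2.resize(c["color"][165:260,145:400],None,fx=3,fy=3,interpolation=cv2.INTER_CUBIC))
E
```

```text
top {'yellow': [(np.int32(23), array([271.4, 190.1]), array([556.8,  30.2,  41. ])), (np.int32(51), array([187.5, 213.1]), array([504.9, 227.6,  41. ]))], 'red': [(np.int32(24), array([250.6, 192.5]), array([551.7,  79.5,  41. ]))], 'blue': [(np.int32(20), array([229.6, 196. ]), array([544.1, 129.2,  41. ]))]}
h30 48 [399. 141.] [ 676.8 -283.2] [55.7 20.6] 57.99 z 30.3
h30 52 [270. 144.] [672.8  30.8] [61.3 29.5] 86.52 z 30.8
h30 46 [229. 162.] [629.2 134. ] [19.4 29.5] 29.91 z 32.8
h30 44 [272. 165.] [623.6  29. ] [21.  63.7] 8.04 z 31.0
h30 59 [147. 174.] [606.6 331.2] [25.3 63.6] 53.44 z 30.2
h30 72 [192. 168.] [617.9 224.6] [25.8 44.8] 21.73 z 35.2
h30 99 [ 56. 182.] [588.2 551.8] [19.2 74.7] 63.89 z 30.5
h30 3013 [280. 196.] [532.9  27.9] [ 61.9 558.8] 7.31 z 33.6
h30 874 [356. 217.] [ 490.8 -167.1] [ 30.9 160. ] 3.36 z 29.5
h30 64 [167. 227.] [473.9 277.1] [ 7.6 47.3] 4.86 z 33.1
h30 319 [528. 255.] [ 396.4 -557.1] [89.2 23.6] 5.43 z 27.1
h30 153 [390. 297.] [ 309.1 -236. ] [  4.2 220.2] 89.64 z 30.6
h30 316 [217. 266.] [382.6 158.5] [30.5 55.2] 34.87 z 29.5
h30 172 [149. 326.]
[... 3108 characters left out ...]
z 41.2
track 141 [253. 197.] [508.8  99.9] [28.9 39.1] 6.41 z 42.0
track 25 [271. 194.] [545.6  79.4] [14.9 11.7] 13.8 z 41.3
track 153 [268. 208.] [514.6  51.7] [29. 42.] 6.06 z 41.9
track 28 [286. 205.] [552.   28.9] [15.3 13.1] 12.61 z 41.3
track 1259 [326. 249.] [ 536.6 -113.2] [ 34.6 281. ] 8.26 z 42.0
track 74 [429. 270.] [ 674.2 -305. ] [25.6 60.1] 22.19 z 42.4
track 2505 [282. 359.] [ 306.5 -257.9] [ 43.5 223.3] 89.86 z 42.0
stop 98 [178.  73.] [616.8 586.2] [39.5 51.5] 89.9 z 82.9
stop 181 [228. 119.] [605.  330.5] [48.1 67.1] 57.72 z 82.0
stop 453 [215. 168.] [467.  211.6] [95.3 60.7] 6.05 z 76.8
stop 235 [434. 259.] [ 675.5 -302.5] [40.3 63.2] 17.86 z 82.9
table 0.2662139509154713
```

View pics/crop.png

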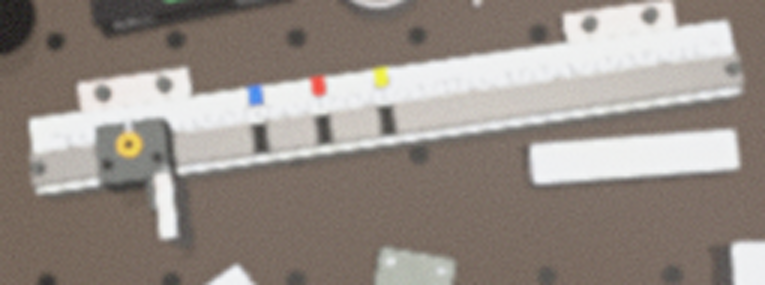

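The crop confirms the choice: the piece at top (356,217) measures 160x30 mm, and the other long ones are about 220x43 mm. The marks in the crop are blue (256,95), red (318,86) and yellow (381,77); yellow is at rail y≈0. The stop is at about rail y 193, so I go above the rail just beyond it with the fingers shut.

Request:
jog_arm(motion=[0, 0, -5, -40, -9, 0, -1, 0, 0, -10, -90, -19, 0, -1, 0, 0, -16, -140, -30, 0, -1, 0, 0, -22, -190, -40, 0, -1, 0, 0, -26, -240, -51, 0, -1, 0, 0, -30.4, -290, -62, 0, -1, 0, 0, -30.4, -335, -71, 0, -1, 0, 0, -30.4, -335, -71, 0, -1])

```text
t: 1.1
eef_pos: [488.2, 284.4, 247.6]
ee_rot: [-0.062, 0.998, -0.0, -0.0]
contact_force: [-0.4, 0.2, -0.4]
gripper_width: -0.3
gripper_force: 0.0
```

```bash
cat > st.py <<'E'
from meas import *
O=np.array([532.,27.5]);th=np.radians(7.32)
M=np.array([[np.cos(th),np.sin(th)],[-np.sin(th),np.cos(th)]])
def rl(p): return M@(np.array(p)[:2]-O)
if __name__=="__main__":
    s=env.state(); r=R.from_quat(s["ee_rot"]).as_matrix()
    print('t',round(s["t"],2),'rail xy',rl(s["eef_pos"]).round(1),'z',s["eef_pos"][2].round(1),'tool y ang vs rail y',(np.degrees(np.arctan2(r[1,1],r[0,1]))-97.32).round(2),'tilt',r[:,2].round(4),'F',(M@s["contact_force"][:2]).round(1),s["contact_force"][2].round(1),'w',s["gripper_width"].round(1))
E
python3 st.py
python3 - <<'E'
from st import *
for n in ["top","side"]:
    c=dict(np.load(n+"0.npz"));w=cloud(c);z=w[...,2]
    for k,v in {'top':(187.5,213.1)}.items():
        if n==k: print('cap',rl(ray(c,v,83)[0]))
    for lo,hi,ce in [(70,95,{'top':(191,219),'side':(215,168)}),(24,37,{'top':(356,217),'side':(323,279)})]:
        m=(z>lo)&(z<hi)
        for s,cc,l in blobs(m,100):
            if np.hypot(*(cc-ce[n]))<3:
                u,v=np.nonzero(l)[::-1]; P=ray(c,np.c_[u,v],77 if lo==70 else 30)
                Q=np.array([rl(p) for p in P]); r=cv2.minAreaRect(Q.astype(np.float32)); print(n,lo,Q.min(0).round(1),Q.max(0).round(1),r)
E
```

```text
cap [-10.32740595 193.30940111]
top 70 [-83.5 165.6] [  9.7 220.7] ((-36.67878341674805, 193.37672424316406), (54.88114547729492, 92.99790954589844), 89.36870574951172)
top 24 [ -86.  -268.2] [ -45.3 -107.5] ((-65.75557708740234, -187.66268920898438), (159.93115234375, 30.868993759155273), 86.04029846191406)
side 70 [-89.2 160.1] [  6.3 221. ] ((-41.1223030090332, 190.7723846435547), (60.67192840576172, 95.27570343017578), 88.72537994384766)
side 24 [ -91.6 -270.5] [ -48.3 -107.1] ((-70.18739318847656, -188.72003173828125), (162.28269958496094, 34.795475006103516), 86.07804107666016)Traceback (most recent call last):
  File "st.py", line 7, in <module>
    print('t',round(s["t"],2),'rail xy',rl(s["eef_pos"]).round(1),'z',s["eef_pos"][2].round(1),'tool y ang vs rail y',(np.degrees(np.arctan2(r[1,1],r[0,1]))-97.32).round(2),'tilt',r[:,2].round(4),'F',(M@s["contact_force"][:2]).round(1),s["contact_force"][2].round(1),'w',s["gripper_width"].round(1))
                                                                                                                                                                                                                                                                               ^^^^^^^^^^^^^^^^^^^^^^^^
AttributeError: 'float' object has no attribute 'round'
```

Request:
jog_arm(motion=[0, 0, 0, 2, 0, 50, -1, 0, 0, 0, 2, 0, 100, -1, 0, 0, 0, 2, 0, 140, -1, 0, 0, 0, 2, 0, 165, -1, 0, 0, 0, 2, 0, 180, -1, 0, 0, 0, 2, -10, 180, -1, 0, 0, 0, 2, -14, 180, -1, 0, 0, 0, 2, -16, 180, -1])

```text
t: 2.1
eef_pos: [487.0, 270.1, 69.4]
ee_rot: [-0.064, 0.998, 0.0, 0.001]
contact_force: [-0.0, -0.7, 0.0]
gripper_width: -0.1
gripper_force: 0.0
```

```bash
sed -i 's/s\["gripper_width"\].round(1)/round(s["gripper_width"],1)/' st.py; python3 st.py; python3 - <<'E'
from st import *
c=env.camera("side"); cv2.imwrite("pics/s1.png",cv2.resize(c["color"][100:320,140:420],None,fx=2.5,fy=2.5))
E
```

```text
t 2.1 rail xy [-13.7 246.3] z 69.4 tool y ang vs rail y -0.03 tilt [ 1.7e-03  7.0e-04 -1.0e+00] F [-0.1 -0.7] 0.0 w -0.1
```

View pics/s1.png

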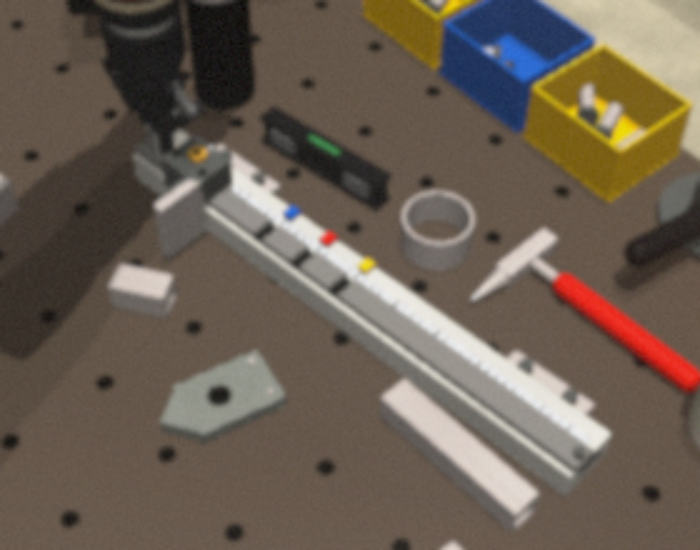

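The fingers (around 175,135) stand behind the stop's +y end; the cap is at (197,153) and the yellow mark at (367,264). Now I approach until contact.

Request:
jog_arm(motion=[0, 0, 0, 0, -3, 1, -1, 0, 0, 0, 0, -6, 1, -1, 0, 0, 0, 0, -9, 1, -1, 0, 0, 0, 0, -12, 1, -1, 0, 0, 0, 0, -15, 1, -1, 0, 0, 0, 0, -18, 1, -1, 0, 0, 0, 0, -20, 1, -1, 0, 0, 0, 0, -20, 1, -1])

```text
t: 3.15
eef_pos: [488.8, 250.1, 67.3]
ee_rot: [-0.064, 0.998, -0.0, 0.0]
contact_force: [-0.9, 1.0, -0.8]
gripper_width: -0.1
gripper_force: 0.4
```

```bash
cat > loc.py <<'E'
from st import *
# stop position from both cameras, relative to yellow mark, along rail y
for n in ["top","side"]:
    c=env.camera(n);w=cloud(c);z=w[...,2]
    hsv=cv2.cvtColor(c["color"],cv2.COLOR_BGR2HSV).astype(int); o=[]
    m=(hsv[...,0]>15)&(hsv[...,0]<35)&(hsv[...,1]>110)&(hsv[...,2]>80)
    for s,ce,l in blobs(m,8):
        p,q=ray(c,ce,83)[0],ray(c,ce,41)[0]; zz=np.nanmedian(z[l])
        if s[4]<120 and abs(rl(q)[0])<50: o.append(('cap' if zz>60 else 'mark',s[4],rl(p if zz>60 else q).round(1),round(float(zz),1)))
    print(n,o)
E
python3 st.py; python3 loc.py
```

```text
t 3.15 rail xy [-14.5 226.3] z 67.3 tool y ang vs rail y -0.01 tilt [ 1.e-04 -3.e-04 -1.e+00] F [-0.8  1.1] -0.8 w -0.1
top [('mark', np.int32(19), array([25.8, -0.6]), 39.1)]
side [('cap', np.int32(41), array([-15. , 184.1]), 82.3), ('mark', np.int32(32), array([22.5, -1.5]), 39.6)]
```

Request:
jog_arm(motion=[0, 0, 0, -1, -7, 0, -1, 0, 0, 0, -1, -14, 0, -1, 0, 0, 0, -1, -22, 0, -1, 0, 0, 0, -1, -30, 0, -1, 0, 0, 0, -1, -38, 0, -1, 0, 0, 0, -1, -46, 0, -1, 0, 0, 0, -1, -54, 0, -1, 0, 0, 0, -1, -60, 0, -1])

```text
t: 4.25
eef_pos: [496.8, 190.7, 67.2]
ee_rot: [-0.064, 0.998, 0.0, -0.001]
contact_force: [-3.5, 3.6, 1.5]
gripper_width: -0.3
gripper_force: 2.0
```

Request:
jog_arm(motion=[0, 0, 0, 0, -5, 0, -1, 0, 0, 0, 0, -10, 0, -1, 0, 0, 0, 0, -15, 0, -1, 0, 0, 0, 0, -20, 0, -1, 0, 0, 0, 0, -24, 0, -1, 0, 0, 0, 0, -28, 0, -1, 0, 0, 0, 0, -32, 0, -1, 0, 0, 0, 0, -36, 0, -1])

```text
t: 5.25
eef_pos: [502.6, 156.5, 67.6]
ee_rot: [-0.064, 0.998, 0.001, 0.001]
contact_force: [-0.2, 4.6, -0.6]
gripper_width: -0.2
gripper_force: 2.3
```

```bash
python3 st.py; python3 loc.py
```

```text
t 5.25 rail xy [-12.7 131.7] z 67.6 tool y ang vs rail y 0.07 tilt [ 0.0012  0.0028 -1.    ] F [0.4 4.6] -0.6 w -0.2
top [('mark', np.int32(19), array([25.8, -0.6]), 40.1)]
side [('cap', np.int32(41), array([-14.8,  88.8]), 81.8), ('mark', np.int32(32), array([22.5, -1.5]), 40.1)]
```

Request:
jog_arm(motion=[0, 0, 0, 0, -6, 0, -1, 0, 0, 0, 0, -13, 0, -1, 0, 0, 0, 0, -20, 0, -1, 0, 0, 0, 0, -27, 0, -1, 0, 0, 0, 0, -34, 0, -1, 0, 0, 0, 0, -38, 0, -1, 0, 0, 0, 0, -42, 0, -1, 0, 0, 0, 0, -46, 0, -1])

```text
t: 6.35
eef_pos: [507.1, 112.2, 67.3]
ee_rot: [-0.065, 0.998, 0.003, -0.0]
contact_force: [-2.0, 17.1, 2.6]
gripper_width: 0.1
gripper_force: 8.7
```

Request:
jog_arm(motion=[0, 0, 0, 0, -4, 0, -1, 0, 0, 0, 0, -8, 0, -1, 0, 0, 0, 0, -12, 0, -1, 0, 0, 0, 0, -16, 0, -1, 0, 0, 0, 0, -20, 0, -1, 0, 0, 0, 0, -24, 0, -1, 0, 0, 0, 0, -27, 0, -1, 0, 0, 0, 0, -27, 0, -1])

```text
t: 7.35
eef_pos: [511.6, 82.3, 67.3]
ee_rot: [-0.064, 0.998, -0.0, 0.0]
contact_force: [1.0, 1.1, 0.7]
gripper_width: 0.2
gripper_force: 0.0
```

```bash
python3 st.py; python3 loc.py
```

```text
t 7.35 rail xy [-13.2  57. ] z 67.3 tool y ang vs rail y -0.03 tilt [ 6.e-04 -8.e-04 -1.e+00] F [1.1 1. ] 0.7 w 0.2
top [('mark', np.int32(16), array([27.8, -0.6]), 41.2)]
side [('cap', np.int32(50), array([-15. ,  15.2]), 82.3), ('mark', np.int32(35), array([22.1, -1.1]), 40.2)]
```

Request:
jog_arm(motion=[0, 0, 0, 0, -2, 0, -1, 0, 0, 0, 0, -4, 0, -1, 0, 0, 0, 0, -6, 0, -1, 0, 0, 0, 0, -8, 0, -1, 0, 0, 0, 0, -10, 0, -1, 0, 0, 0, 0, -12, 0, -1, 0, 0, 0, 0, -13, 0, -1, 0, 0, 0, 0, -13, 0, -1])

```text
t: 8.45
eef_pos: [512.7, 69.7, 67.2]
ee_rot: [-0.064, 0.998, -0.0, -0.0]
contact_force: [0.6, 0.8, 0.3]
gripper_width: -0.1
gripper_force: 0.0
```

```bash
python3 st.py; python3 loc.py
```

```text
t 8.45 rail xy [-13.8  44.3] z 67.2 tool y ang vs rail y -0.02 tilt [-6.e-04 -4.e-04 -1.e+00] F [0.7 0.7] 0.3 w -0.1
top []
side [('cap', np.int32(45), array([-14.2,  -1.2]), 83.1)]
```

The stop is in the yellow notch: its cap is 0.1 mm from the mark, and the finger stands about 4 mm clear. Next I retract and go round to the tube's robot side.

Request:
jog_arm(motion=[0, 0, 0, 0, 8, 0, -1, 0, 0, 0, 0, 10, -40, -1, 0, 0, 0, 0, 10, -80, -1, 0, 0, 0, 20, -40, -80, -1, 0, 0, 0, 45, -90, -80, -1, 0, 0, 0, 70, -140, -80, -1, 0, 0, 0, 90, -190, -80, -1, 0, 0, 0, 98, -232, -80, -1])

```text
t: 9.55
eef_pos: [444.5, -173.9, 147.5]
ee_rot: [-0.064, 0.998, -0.0, 0.0]
contact_force: [0.2, 0.4, -0.4]
gripper_width: 0.2
gripper_force: 0.0
```

Request:
jog_arm(motion=[0, 0, 0, 0, 0, 0, -1, 0, 0, 0, 0, 0, 30, -1, 0, 0, 0, 0, 0, 60, -1, 0, 0, 0, 0, 0, 90, -1, 0, 0, 0, 0, 0, 110, -1, 0, 0, 0, 0, 0, 118, -1, 0, 0, 0, 0, 0, 118, -1, 0, 0, 0, 0, 0, 118, -1])

```text
t: 10.55
eef_pos: [445.9, -172.6, 30.0]
ee_rot: [-0.064, 0.998, -0.0, 0.001]
contact_force: [0.2, -0.0, -0.4]
gripper_width: 0.1
gripper_force: 0.0
```

```bash
python3 st.py; python3 loc.py;python3 - <<'E'
from st import *
c=env.camera("side"); cv2.imwrite("pics/s2.png",cv2.resize(c["color"][120:340,140:420],None,fx=2.5,fy=2.5))
E
```

```text
t 10.55 rail xy [-110.9 -187.5] z 30.0 tool y ang vs rail y 0.02 tilt [ 1.e-03 -5.e-04 -1.e+00] F [ 0.2 -0.1] -0.4 w 0.1
top [('mark', np.int32(15), array([27.1, -0.7]), 40.4), ('cap', np.int32(50), array([-10.3,  -0.8]), 82.6)]
side [('cap', np.int32(49), array([-13.8,  -1.6]), 82.7)]
```

View pics/s2.png

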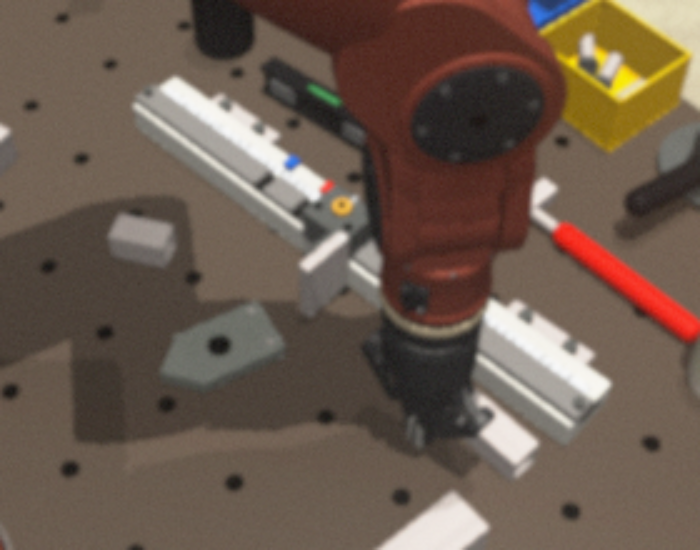

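The stop (cap 343,205) is in the yellow notch, and the fingers stand just robot-side of the tube (around 450,430). Now the sideways push.

Request:
jog_arm(motion=[0, 0, 0, -5, 0, 0, -1, 0, 0, 0, -10, 0, 0, -1, 0, 0, 0, -15, 0, 0, -1, 0, 0, 0, -20, 0, 0, -1, 0, 0, 0, -24, 0, 0, -1, 0, 0, 0, -28, 0, 0, -1, 0, 0, 0, -31, 0, 0, -1, 0, 0, 0, -33, 0, 0, -1])

```text
t: 11.7
eef_pos: [478.2, -168.3, 29.2]
ee_rot: [-0.064, 0.998, 0.0, -0.0]
contact_force: [-1.3, -0.5, -0.7]
gripper_width: 0.0
gripper_force: 1.0
```

Request:
jog_arm(motion=[0, 0, 0, -1, 0, 0, -1, 0, 0, 0, -2, 0, 0, -1, 0, 0, 0, -3, 0, 0, -1, 0, 0, 0, -4, 0, 0, -1])

```text
t: 12.2
eef_pos: [482.0, -167.9, 29.3]
ee_rot: [-0.064, 0.998, 0.0, -0.0]
contact_force: [-0.8, -0.2, -0.5]
gripper_width: 0.2
gripper_force: 0.8
```

```bash
python3 st.py; cat > tube.py <<'E'
from st import *
for n in ["top","side"]:
    c=env.camera(n);w=cloud(c);z=w[...,2]
    X=w[...,:2]-O; rx=X@M[0]; ry=X@M[1]
    m=(z>24)&(z<34.5)&(rx<-32)&(rx>-100)&(ry<-10)&(ry>-300)
    for s,cc,l in blobs(m,60):
        u,v=np.nonzero(l)[::-1]; Q=ray(c,np.c_[u,v],30)[:,:2]-O; Q=Q@M.T
        print(n,s[4],Q.min(0).round(1),Q.max(0).round(1),cv2.minAreaRect(Q.astype(np.float32)))
E
python3 tube.py
```

```text
t 12.2 rail xy [ -74.5 -187.4] z 29.3 tool y ang vs rail y -0.01 tilt [-0.e+00  1.e-04 -1.e+00] F [-0.8 -0.1] -0.5 w 0.2
top 267 [ -60.8 -174.9] [ -32.1 -107.1] ((-46.447044372558594, -140.9847869873047), (67.77220916748047, 28.733163833618164), 89.99437713623047)
side 302 [ -72.1 -269.4] [ -35.8 -210.9] ((-54.897247314453125, -240.42115783691406), (56.242340087890625, 36.257938385009766), 85.14128875732422)
```

Request:
jog_arm(motion=[0, 0, 0, -1, 0, 0, -1, 0, 0, 0, -2, 0, 0, -1, 0, 0, 0, -3, 0, 0, -1])

```text
t: 12.68
eef_pos: [485.1, -167.6, 29.3]
ee_rot: [-0.064, 0.998, -0.0, 0.0]
contact_force: [-2.3, -0.3, -2.0]
gripper_width: 0.1
gripper_force: 0.8
```

Request:
jog_arm(motion=[0, 0, 0, -1, 0, 0, -1, 0, 0, 0, -2, 0, 0, -1])

```text
t: 12.92
eef_pos: [487.0, -167.3, 29.3]
ee_rot: [-0.064, 0.998, -0.0, 0.0]
contact_force: [-0.7, -1.8, 0.2]
gripper_width: 0.0
gripper_force: 0.8
```

```bash
python3 st.py; python3 tube.py
```

```text
t 12.93 rail xy [ -69.4 -187.5] z 29.3 tool y ang vs rail y 0.0 tilt [ 0.e+00 -1.e-04 -1.e+00] F [-0.9 -1.7] 0.2 w 0.0
top 218 [ -59.1 -172.5] [ -32.1 -106.3] ((-45.10834503173828, -139.40518188476562), (26.716373443603516, 66.75096893310547), 1.3208253383636475)
side 279 [ -64.5 -268.1] [ -30.6 -210.9] ((-47.632293701171875, -239.48312377929688), (33.64439010620117, 57.4516487121582), 0.44379669427871704)
```

Nearly flush; I keep pressing gently until the force rises.

Request:
jog_arm(motion=[0, 0, 0, -1, 0, 0, -1, 0, 0, 0, -2, 0, 0, -1])

```text
t: 13.28
eef_pos: [487.4, -167.1, 29.3]
ee_rot: [-0.064, 0.998, -0.0, -0.002]
contact_force: [-9.8, -3.6, 7.2]
gripper_width: -0.3
gripper_force: 5.5
```

Request:
jog_arm(motion=[0, 0, 0, -1, 0, 0, -1, 0, 0, 0, -1, 0, 0, -1])

```text
t: 13.52
eef_pos: [487.4, -167.1, 29.2]
ee_rot: [-0.063, 0.998, -0.0, -0.002]
contact_force: [-11.7, -3.3, 8.2]
gripper_width: -0.0
gripper_force: 6.2
```

```bash
python3 st.py; python3 tube.py
```

```text
t 13.53 rail xy [ -69.  -187.3] z 29.2 tool y ang vs rail y -0.04 tilt [-0.0048 -0.001  -1.    ] F [-12.   -1.8] 8.2 w -0.0
top 206 [ -58.5 -170.2] [ -32.1 -106.3] ((-45.269493103027344, -138.26441955566406), (63.86935043334961, 26.378589630126953), 89.99436950683594)
side 276 [ -64.4 -268.1] [ -30.5 -212.4] ((-47.394920349121094, -240.306396484375), (55.45314025878906, 33.86724090576172), 89.48270416259766)
```

Request:
jog_arm(motion=[0, 0, 0, 10, 0, 0, -1, 0, 0, 0, 34, 0, 0, -1, 0, 0, 0, 34, -40, 0, -1, 0, 0, 0, 34, -80, 0, -1, 0, 0, 0, 34, -118, 0, -1, 0, 0, 0, 10, -118, 0, -1, 0, 0, 0, -20, -118, 0, -1, 0, 0, 0, -20, -118, 0, -1])

```text
t: 14.62
eef_pos: [526.8, -281.4, 29.5]
ee_rot: [-0.065, 0.998, -0.0, 0.001]
contact_force: [0.4, -0.0, -0.7]
gripper_width: -0.0
gripper_force: 0.0
```

```bash
python3 st.py; python3 tube.py; python3 loc.py
```

```text
t 14.62 rail xy [ -44.5 -305.7] z 29.5 tool y ang vs rail y 0.08 tilt [ 2.4e-03 -6.0e-04 -1.0e+00] F [ 0.4 -0.1] -0.7 w -0.0
side 867 [ -64.7 -267.6] [ -30.3 -106.9] ((-48.01675796508789, -187.24795532226562), (160.83657836914062, 34.066802978515625), 89.5007553100586)
top []
side [('cap', np.int32(48), array([-14. ,  -1.6]), 82.8)]
```

Request:
jog_arm(motion=[0, 0, 0, 0, 8, 0, -1, 0, 0, 0, 0, 14, 0, -1, 0, 0, 0, 0, 20, 0, -1, 0, 0, 0, 0, 26, 0, -1, 0, 0, 0, 0, 32, 0, -1, 0, 0, 0, 0, 38, 0, -1, 0, 0, 0, 0, 44, 0, -1, 0, 0, 0, 0, 50, 0, -1])

```text
t: 15.82
eef_pos: [518.4, -231.5, 29.4]
ee_rot: [-0.064, 0.998, -0.0, 0.0]
contact_force: [-1.5, -3.5, 0.5]
gripper_width: 0.2
gripper_force: 1.5
```

```bash
python3 st.py; python3 tube.py; python3 loc.py
```

```text
t 15.82 rail xy [ -46.5 -255.2] z 29.4 tool y ang vs rail y -0.01 tilt [ 0.e+00 -3.e-04 -1.e+00] F [-1.9 -3.3] 0.5 w 0.2
top 92 [ -58.8 -243.1] [ -32.1 -184.6] ((-46.853309631347656, -212.1162109375), (61.038795471191406, 17.90208625793457), 60.446449279785156)
side 809 [ -64.7 -267.8] [-31.1 -77.2] ((-47.91686248779297, -172.45790100097656), (190.7315216064453, 33.02629470825195), 89.41336059570312)
top []
side [('cap', np.int32(48), array([-14. ,  -1.6]), 82.0)]
```

Request:
jog_arm(motion=[0, 0, 0, 0, 5, 0, -1, 0, 0, 0, 0, 11, 0, -1, 0, 0, 0, 0, 17, 0, -1, 0, 0, 0, 0, 23, 0, -1, 0, 0, 0, 0, 29, 0, -1, 0, 0, 0, 0, 35, 0, -1, 0, 0, 0, 0, 40, 0, -1, 0, 0, 0, 0, 42, 0, -1])

```text
t: 17.02
eef_pos: [513.0, -189.7, 29.3]
ee_rot: [-0.064, 0.998, 0.0, -0.0]
contact_force: [0.0, -1.2, -0.8]
gripper_width: 0.3
gripper_force: 0.7
```

Request:
jog_arm(motion=[0, 0, 0, 0, 1, 0, -1, 0, 0, 0, 0, 2, 0, -1, 0, 0, 0, 0, 3, 0, -1, 0, 0, 0, 0, 4, 0, -1])

```text
t: 17.52
eef_pos: [512.6, -186.2, 29.3]
ee_rot: [-0.064, 0.998, -0.0, 0.0]
contact_force: [0.1, -1.3, -0.1]
gripper_width: 0.0
gripper_force: 0.8
```

```bash
python3 st.py; python3 tube.py; python3 loc.py
```

```text
t 17.52 rail xy [ -46.5 -209.5] z 29.3 tool y ang vs rail y -0.01 tilt [ 1.e-04 -1.e-04 -1.e+00] F [-0.  -1.3] -0.1 w 0.0
top 577 [ -58.8 -169.6] [-31.7 -34.8] ((-45.2631950378418, -102.23948669433594), (134.7927703857422, 27.044729232788086), 89.97724914550781)
side 789 [ -88.6 -196.7] [-30.5 -16.8] ((-49.68608856201172, -103.70976257324219), (53.991615295410156, 182.64134216308594), 8.883157730102539)
top [('mark', np.int32(18), array([26.9, -0.2]), 40.7), ('cap', np.int32(52), array([-10.1,  -1. ]), 82.5)]
side [('cap', np.int32(48), array([-14. ,  -1.6]), 83.2)]
```

Request:
jog_arm(motion=[0, 0, 0, 0, 1, 0, -1, 0, 0, 0, 0, 2, 0, -1, 0, 0, 0, 0, 3, 0, -1])

```text
t: 18.1
eef_pos: [512.2, -183.1, 29.3]
ee_rot: [-0.064, 0.998, -0.0, -0.0]
contact_force: [-0.3, -0.8, -0.5]
gripper_width: -0.4
gripper_force: 0.7
```

Request:
jog_arm(motion=[0, 0, 0, 0, 1, 0, -1])

```text
t: 18.23
eef_pos: [512.0, -182.1, 29.3]
ee_rot: [-0.064, 0.998, -0.0, -0.0]
contact_force: [0.9, -1.6, -1.6]
gripper_width: 0.0
gripper_force: 0.7
```

Request:
jog_arm(motion=[0, 0, 0, 0, 1, 0, -1])

```text
t: 18.35
eef_pos: [511.9, -181.1, 29.3]
ee_rot: [-0.064, 0.998, 0.0, -0.0]
contact_force: [-0.2, -1.3, -0.4]
gripper_width: 0.1
gripper_force: 0.7
```

```bash
python3 st.py; python3 tube.py; python3 loc.py
```

```text
t 18.35 rail xy [ -46.5 -204.3] z 29.3 tool y ang vs rail y 0.0 tilt [-0.  0. -1.] F [-0.3 -1.3] -0.4 w 0.1
top 592 [ -58.8 -162.6] [-32.1 -29.5] ((-45.43146896362305, -96.06085968017578), (133.17237854003906, 26.7108211517334), 89.99437713623047)
side 819 [ -89.7 -217.2] [-31.  -16.8] ((-48.02201843261719, -114.34459686279297), (56.686607360839844, 203.6643829345703), 8.231284141540527)
top [('mark', np.int32(18), array([27.5, -0.6]), 39.9), ('cap', np.int32(51), array([-10.2,  -0.8]), 83.1)]
side [('cap', np.int32(50), array([-14. ,  -1.8]), 82.9)]
```

Request:
jog_arm(motion=[0, 0, 0, 0, 0.7, 0, -1])

```text
t: 18.68
eef_pos: [511.9, -180.6, 29.3]
ee_rot: [-0.064, 0.998, -0.0, 0.0]
contact_force: [-0.2, -1.1, -0.9]
gripper_width: -0.0
gripper_force: 0.7
```

Request:
jog_arm(motion=[0, 0, 0, 0, 0.7, 0, -1])

```text
t: 18.8
eef_pos: [511.8, -179.8, 29.3]
ee_rot: [-0.064, 0.998, -0.0, 0.0]
contact_force: [-0.1, -0.9, -0.3]
gripper_width: -0.1
gripper_force: 0.7
```

```bash
python3 st.py; python3 loc.py
```

```text
t 18.8 rail xy [ -46.5 -203.1] z 29.3 tool y ang vs rail y -0.0 tilt [ 0.e+00 -1.e-04 -1.e+00] F [-0.2 -0.9] -0.3 w -0.1
top [('mark', np.int32(17), array([27.2, -0.3]), 40.1), ('cap', np.int32(51), array([-10.2,  -0.8]), 82.9)]
side [('cap', np.int32(48), array([-14. ,  -1.6]), 82.2)]
```

Request:
jog_arm(motion=[0, 0, 0, 0, 0.7, 0, -1])

```text
t: 19.02
eef_pos: [511.7, -179.1, 29.3]
ee_rot: [-0.064, 0.998, -0.0, 0.0]
contact_force: [0.7, -2.7, -0.7]
gripper_width: -0.1
gripper_force: 0.8
```

Request:
jog_arm(motion=[0, 0, 0, 0, 0.7, 0, -1])

```text
t: 19.15
eef_pos: [511.6, -178.4, 29.3]
ee_rot: [-0.064, 0.998, -0.0, 0.0]
contact_force: [0.8, -3.6, -1.0]
gripper_width: 0.4
gripper_force: 1.8
```

```bash
python3 st.py; python3 loc.py
```

```text
t 19.15 rail xy [ -46.5 -201.7] z 29.3 tool y ang vs rail y -0.0 tilt [ 1.e-04 -2.e-04 -1.e+00] F [ 0.3 -3.7] -1.0 w 0.4
top [('mark', np.int32(17), array([27.2, -0.3]), 39.4), ('cap', np.int32(51), array([-10.2,  -0.8]), 82.6)]
side [('cap', np.int32(48), array([-14. ,  -1.6]), 82.6)]
```

Force is rising as the tube starts to bear on the stop. One more small nudge.

Request:
jog_arm(motion=[0, 0, 0, 0, 0.5, 0, -1, 0, 0, 0, 0, 0.5, 0, -1])

```text
t: 19.5
eef_pos: [511.7, -178.3, 29.4]
ee_rot: [-0.064, 0.998, -0.0, 0.0]
contact_force: [0.5, -3.5, -1.8]
gripper_width: 0.0
gripper_force: 2.2
```

```bash
python3 st.py; python3 loc.py; python3 tube.py; python3 - <<'E'
from st import *
c=env.camera("top"); cv2.imwrite("pics/t3.png",cv2.resize(c["color"][170:270,200:400],None,fx=4,fy=4,interpolation=cv2.INTER_CUBIC))
E
```

```text
t 19.5 rail xy [ -46.4 -201.5] z 29.4 tool y ang vs rail y -0.01 tilt [ 3.e-04 -7.e-04 -1.e+00] F [ 0.1 -3.6] -1.8 w 0.0
top [('mark', np.int32(17), array([27.2, -0.3]), 39.4), ('cap', np.int32(53), array([-10. ,  -0.9]), 82.6)]
side [('cap', np.int32(48), array([-14. ,  -1.6]), 82.4)]
top 582 [ -58.8 -155.3] [-31.7 -28.8] ((-45.391326904296875, -92.03709411621094), (126.4724349975586, 27.023441314697266), 89.76829528808594)
side 793 [ -86.6 -214. ] [-31.2 -22.8] ((-51.60427474975586, -118.75133514404297), (55.04585647583008, 190.6660919189453), 4.615628242492676)
```

View pics/t3.png

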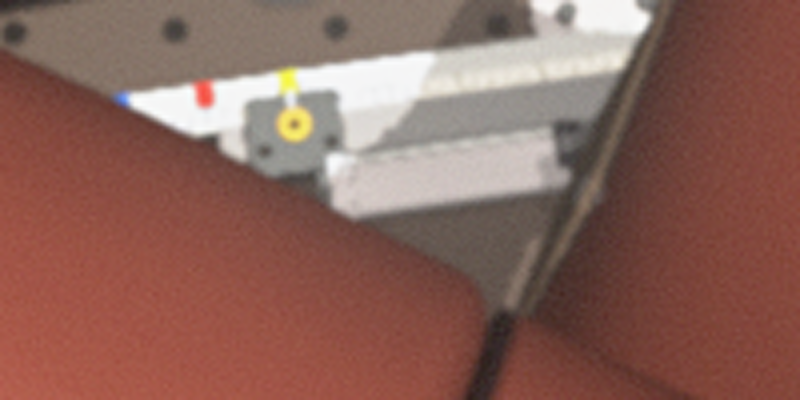

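The tube end (335,175) meets the stop arm, and the stop's white pointer (290,98) lines up with the yellow mark (288,80). The TCP has stalled, so the tube is in contact. I give one last light press, then back off and re-press it against the fence.

Request:
jog_arm(motion=[0, 0, 0, 0, 0.6, 0, -1, 0, 0, 0, 0, 0.6, 0, -1])

```text
t: 20.0
eef_pos: [511.7, -178.0, 29.5]
ee_rot: [-0.064, 0.998, -0.001, 0.0]
contact_force: [2.1, -6.9, -2.5]
gripper_width: -0.3
gripper_force: 3.4
```

Request:
jog_arm(motion=[0, 0, 0, 0, -10, 0, -1, 0, 0, 0, 0, -25, 0, -1, 0, 0, 0, 30, -25, 0, -1, 0, 0, 0, 52, -25, 0, -1, 0, 0, 0, 52, 25, 0, -1, 0, 0, 0, 52, 75, 0, -1, 0, 0, 0, 52, 90, 0, -1, 0, 0, 0, 52, 90, 0, -1])

```text
t: 21.0
eef_pos: [448.7, -94.6, 29.4]
ee_rot: [-0.065, 0.998, -0.0, 0.0]
contact_force: [0.7, 0.1, -0.5]
gripper_width: 0.1
gripper_force: 0.0
```

```bash
python3 st.py; python3 loc.py; python3 tube.py
```

```text
t 21.0 rail xy [ -98.1 -110.5] z 29.4 tool y ang vs rail y 0.08 tilt [ 3.e-04 -0.e+00 -1.e+00] F [0.7 0. ] -0.5 w 0.1
top [('mark', np.int32(18), array([26.9, -0.2]), 40.2), ('cap', np.int32(50), array([-10.1,  -0.7]), 82.7)]
side []
top 218 [-59.1 -84.1] [-31.7 -28.5] ((-45.554439544677734, -56.22718048095703), (55.51791763305664, 27.31477165222168), 89.45095825195312)
side 340 [ -65.7 -188.5] [ -29.9 -105.1] ((-47.61429977416992, -146.62945556640625), (83.4052505493164, 35.28656005859375), 89.19449615478516)
```

Butted at 6.9 N. Now a gentle press against the fence (flush was at TCP x ≈ -69 to -70).

Request:
jog_arm(motion=[0, 0, 0, -8, 0, 0, -1, 0, 0, 0, -16, 0, 0, -1, 0, 0, 0, -22, 0, 0, -1, 0, 0, 0, -26, 0, 0, -1, 0, 0, 0, -28, 0, 0, -1, 0, 0, 0, -29, 0, 0, -1, 0, 0, 0, -30, 0, 0, -1, 0, 0, 0, -30, 0, 0, -1])

```text
t: 22.2
eef_pos: [477.5, -90.8, 29.2]
ee_rot: [-0.064, 0.998, -0.0, -0.001]
contact_force: [-2.5, -1.4, 1.3]
gripper_width: -0.4
gripper_force: 1.4
```

```bash
python3 st.py
```

```text
t 22.2 rail xy [ -69.1 -110.4] z 29.2 tool y ang vs rail y -0.01 tilt [-1.e-03 -1.e-04 -1.e+00] F [-2.6 -1.1] 1.3 w -0.4
```

Contact at the same flush position (TCP x = -69.1). I press slightly, then retract and lift.

Request:
jog_arm(motion=[0, 0, 0, -1.5, 0, 0, -1, 0, 0, 0, -1.5, 0, 0, -1])

```text
t: 22.45
eef_pos: [477.6, -90.7, 29.0]
ee_rot: [-0.064, 0.998, -0.0, -0.002]
contact_force: [-8.2, -2.3, 6.2]
gripper_width: 0.1
gripper_force: 4.3
```

Request:
jog_arm(motion=[0, 0, 0, 15, 0, 0, -1, 0, 0, 0, 50, 0, 0, -1, 0, 0, 0, 80, 0, -40, -1, 0, 0, 0, 110, 0, -90, -1, 0, 0, 0, 110, -60, -140, -1, 0, 0, 0, 110, -120, -170, -1, 0, 0, 0, 110, -180, -170, -1, 0, 0, 0, 110, -180, -170, -1])

```text
t: 23.45
eef_pos: [394.3, -287.0, 200.2]
ee_rot: [-0.062, 0.998, -0.001, 0.001]
contact_force: [-0.0, 0.5, -0.2]
gripper_width: -0.2
gripper_force: 0.0
```

```bash
python3 st.py; python3 loc.py; python3 tube.py;  python3 - <<'E'
from st import *
c=env.camera("top"); cv2.imwrite("pics/t4.png",cv2.resize(c["color"][170:270,200:400],None,fx=4,fy=4,interpolation=cv2.INTER_CUBIC))
E
```

```text
t 23.45 rail xy [-176.6 -294.4] z 200.2 tool y ang vs rail y -0.16 tilt [ 0.0024 -0.0024 -1.    ] F [0.  0.5] -0.2 w -0.2
top [('mark', np.int32(17), array([26.5, -0.4]), 40.0), ('cap', np.int32(51), array([-10.2,  -0.8]), 82.9)]
side [('cap', np.int32(50), array([-14. ,  -1.2]), 83.3)]
top 735 [ -58.8 -186.5] [-32.1 -28.8] ((-45.44007873535156, -107.66100311279297), (157.7736053466797, 26.72576904296875), 89.99437713623047)
side 538 [ -88.1 -128.4] [-31.3 -16.8] ((-58.42363739013672, -72.03970336914062), (56.06464767456055, 112.2708740234375), 2.0494415760040283)
```

View pics/t4.png

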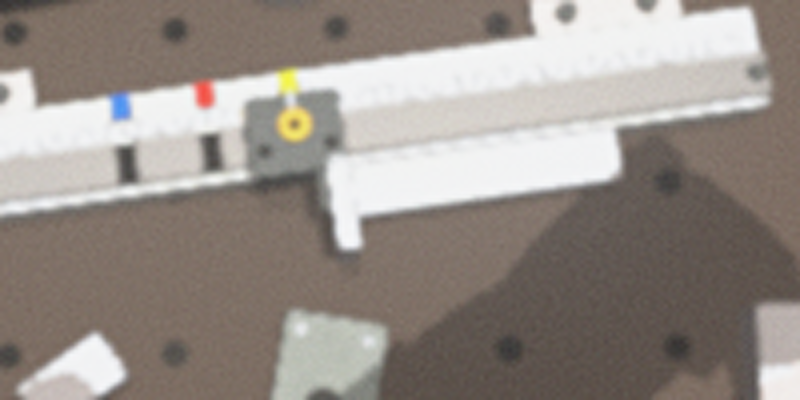

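The tube (360,170 to 615,150) lies flat on the fence and butts the stop arm (345,210). The stop's pointer (290,98) is at the yellow mark (288,80). I am handing in.

```bash
python3 -c "
from plant import env
print(env.sign_off())"
```

```text
the job is handed in; nothing more can be done
None
```

I've handed in the job: the last images showed the stop in the yellow notch and the tube flat on the fence, butted against the stop. The sign-off returned no verdict.

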